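# Fetch the jar from behind the reagent bottles for weighing

## Robot

A 7-joint arm with a two-finger parallel gripper is mounted at the origin on the work surface. World frame = base frame: x ahead of the robot, y to its left, z up, the work surface at z = 0. Lengths are in m, angles in rad, forces in N, time in s.
With the tool pointing down it reaches from about 0.425 to 0.875 m from the base axis. Payload 4.7 kg.
Tool frame: the origin (TCP) lies between the finger pads; the fingertips stand 14 mm ahead of it and the grasp point (between the pads) lies 5 mm behind it; z points along the fingers, y is the line along which they close (so a half turn about z gives the same grasp; the last joint's range is limited). The gripper opens to 87 mm and grips with 3 to 60 N. Pads are 19 mm wide; open, the fingers measure 117 mm over their backs; the gripper's body (75 mm by 190 mm) begins 51 mm behind the grasp point.
Start: joints at [1.185, 0.321, -0.07, 1.45, 0.023, 1.371, -0.057], TCP at [0.253, -0.599, 0.237] pointing down, gripper open.
Joint ranges: [-2.86, 2.86], [-0.3, 2.09], [-1.38, 1.24], [0.06, 2.45], [-1.56, 4.7], [0.09, 2.05], [-2.69, 2.69]. Speed limits (rad/s): [2.57, 2.57, 3.14, 3.14, 3.14, 3.14, 3.14].

## Interface

Orientations are given as a rotation vector (axis times angle).
In Python, from bench import ctrl gives the robot as it stands.
- The arm moves only by the shell command python3 -m inch 'ROWS' [OPENING] [FORCE]. ROWS is JSON, a list of rows, each a list of 6 numbers: the shift along the world's x, y, z in mm, then the turn, a rotation vector about the world's x, y, z in degrees. In form: [[tx, ty, tz, rx, ry, rz], ...]. A call has 1 to 20 rows; each row is the pose to reach, as a shift and turn from the pose commanded when the call began; what a row does not reach only later rows make up. A row lasts 1/8 s, in which the tool goes at most 62.5 mm and 10.7 degrees, less where a joint would pass 70% of its speed; a pose out of reach is approached as far as the arm can. A call with a gripper value outside its range is refused whole. OPENING is the finger opening in mm, from 0 to 87, set as the call begins (- or left out, the last holds). The fingers move at their own pace and stop on an object; FORCE is the grip in N (left out, the last holds). Time passes only in rows, so rows that repeat a pose let the fingers close. It gives the time, the measured TCP pose, the force, the opening and the grip force at its end, in the units of the state.
- ctrl.get_state(): the state, without advancing time (a new reading comes with each control period).
- ctrl.get_image(name): name is "scene" or "side" or "wrist"; returns (picture, depth): 420x560x3 uint8, red, green, blue; 420x560 float32, m along the optical axis (not along the pixel's ray), 0 where there is no reading.
- ctrl.camera_params(name): a dict with "mtx" (3x3 intrinsics, pixels), "T" (4x4, takes a point from camera to world coordinates). Camera axes: x right, y down, z forward; pixel columns grow to the right and rows downward; lengths in m; the calibration is good to about 2 mm. The wrist camera is an equidistant fisheye: a pixel r from the principal point sees the ray r / f radians off the axis. A picture is of the moment at which its call begins: read the wrist's pose just before it. camera_params takes no time and is no camera call; for the wrist camera it gives the pose at the moment of the call.
- ctrl.close_job(): hands the job in; it is judged then, once.
The state is a dict: "time": time; "joint_positions": joint angles; "qd": joint speeds; "joint_torque": joint torques, N m; "position": TCP position; "tool_rot": TCP orientation; "ft_force": force on the tool from outside, world axes, zero at the start; "torque": the same for the moment, N m; "grip_width": opening from 0.0 (shut) to 1.0 (fully open); "grip_force": force on a finger pad.
Only numpy, scipy, OpenCV 4.12 (cv2) and the standard library are available. Lean on these libraries where they do the work, as an engineer would, in place of code of your own. Each camera call takes 0.05 s, during which the arm holds its last target. There are 200 camera calls.

## Task

The low jar at the back of the reagent caddy has to be weighed, but three taller bottles pen it in: first stand all three on the mat, then set the jar in the middle of the balance pan, and after that put each bottle back upright on exactly the spot in the caddy that it came from. Which bottle stands on which spot differs each time, so note it before you start. Tip nothing over and leave the two little vials in the caddy where they are.

Things in the scene. Friction and masses are not known exactly. Their poses are not given: they have to be found in the camera images.
- round_bottle: It stands upright and loose; its origin is the centre of its underside, z up. White plastic bottle with a round body 58 mm across (straight up to height 96 mm), 146 mm tall in all. Its round blue cap, 36 mm across and 22 mm high, is the top; below it a neck 30 mm across and 14 mm high. About 0.22 kg. Can be lifted by the cap.
- square_bottle: It stands upright and loose; its origin is the centre of its underside, z up. White plastic bottle with a square body 52 x 52 mm (sides along its x and y, up to height 88 mm), 134 mm tall in all. Round blue cap 36 mm across and 22 mm high at the top; below it a neck 30 mm across and 15 mm high. About 0.22 kg. Can be lifted by the cap.
- slim_bottle: It stands upright and loose; its origin is the centre of its underside, z up. White plastic bottle, the slimmest and tallest: round body 42 mm across (up to height 102 mm), 152 mm tall in all. Round blue cap 28 mm across and 22 mm high at the top; below it a neck 22 mm across and 14 mm high. About 0.16 kg. Can be lifted by the cap.
- jar: It stands upright and loose; its origin is the centre of its underside, z up. Low white round jar, 62 mm tall: body 48 mm across, blue lid 50 mm across over its top 18 mm. About 0.12 kg. It starts at the back middle of the caddy, 34 mm along the caddy's x from the caddy's origin. It is the thing to be weighed.
- caddy: Fixed grey tray, 190 mm (its x, away from the robot) by 240 mm (its y), with a floor 8 mm above the table and a rim all round 4 mm thick and 22 mm above the table. Origin: centre of its underside, on the table. Thin white discs on its floor mark four spots, in its own x, y (mm): front (-30, 0), left (12, 78), right (12, -78) for one bottle each, back (34, 0) for the jar. At the start the three bottles stand centred on the first three in any order.
- mat: Fixed blue-green flat mat, the side area, 230 mm (its x) by 170 mm (its y), 4 mm thick, to the left or the right of the caddy. Origin: centre of its underside, on the table. Room for three bottles standing apart.
- balance: Fixed white laboratory balance, on the side of the caddy opposite the mat. Origin: on the table straight below the centre of its round steel pan. The pan is 114 mm across, flat, its top 62 mm above the table. The housing is 46 mm high, reaching 130 mm from the origin towards -x, 70 mm towards +x and 75 mm to either side (its own axes). The pan does not sink.
- vial_left: Small amber vial with a black cap, 24 mm across and 50 mm tall, standing loose in the back left corner of the caddy, at (68, 92) mm in the caddy's x, y. Origin: centre of its underside. To be left alone.
- vial_right: Its twin in the back right corner of the caddy, at (68, -92) mm in the caddy's x, y. Origin: centre of its underside. To be left alone.
Mind the look-alikes: they are no part of the job. What is shaped like the jar but green is not meant.

How it is judged:
On the way, in this order (a step that is already met when the one before it is completed fails the run):
1. all three bottles stand upright and released on the mat (x of round_bottle in the frame of mat between -0.115 and 0.115 m and y of round_bottle in the frame of mat between -0.085 and 0.085 m and angle between each of round_bottle, square_bottle, slim_bottle's own z axis and vertical below 0.1 rad and contact force between each of round_bottle, square_bottle, slim_bottle and mat above 0.3 N and contact force between each of round_bottle, square_bottle, slim_bottle and the fingers below 0.1 N and x of square_bottle in the frame of mat between -0.115 and 0.115 m and y of square_bottle in the frame of mat between -0.085 and 0.085 m and x of slim_bottle in the frame of mat between -0.115 and 0.115 m and y of slim_bottle in the frame of mat between -0.085 and 0.085 m), for 0.2 s.
2. the jar stands released on the balance pan, within 15 mm of its centre (horizontal distance between jar and balance below 0.015 m and contact force between jar and balance above 0.2 N and angle between jar's own z axis and vertical below 0.1 rad and contact force between jar and the fingers below 0.1 N), for 0.2 s.
3. each bottle is back upright on its own spot in the caddy (distance of each of round_bottle, square_bottle, slim_bottle from where it was at the start of the episode below 0.014 m and angle between each of round_bottle, square_bottle, slim_bottle's own z axis and vertical below 0.1 rad and contact force between each of round_bottle, square_bottle, slim_bottle and caddy above 0.3 N and linear speed of each of round_bottle, square_bottle, slim_bottle below 0.02 m/s), for 0.2 s.
At the end, for the whole second after the job is handed in: The jar stands upright on the pan within 15 mm of its centre; each bottle stands upright in the caddy within 14 mm of where it stood at the start; the vials stand within 20 mm of where they were; all released and at rest (all of step 2 and all of step 3 and linear speed of jar below 0.02 m/s and distance of each of vial_left, vial_right from where it was at the start of the episode below 0.02 m and angle between each of vial_left, vial_right's own z axis and vertical below 0.2 rad); the robot touches nothing.
It fails at once if a bottle or the jar tips over (angle between any of round_bottle, square_bottle, slim_bottle, jar's own z axis and vertical above 0.7 rad).
It fails at once if a vial is knocked over or pushed more than 20 mm away (distance of any of vial_left, vial_right from where it was at the start of the episode above 0.02 m or angle between any of vial_left, vial_right's own z axis and vertical above 0.5 rad).
It also fails if it takes over 147 s, if anything falls off the work surface, if the arm or the gripper's body presses on something with over 40 N, if the wrist force passes 120 N, or if a joint passes its speed limit or range.

## Working session

There is one attempt and no reset: what is moved stays moved. The work goes in short steps, Python scripts to look and compute and a shell command to move; the robot and the scene stay as the last step left them, time stands still between calls to the robot, and variables do not carry over. Pictures are saved under pics/ and viewed, at most 14 in all, crops included, and the job is handed in when it is done.

```bash
ls; mkdir -p pics
python3 - <<'E'
from bench import ctrl
import cv2,numpy as np
s=ctrl.get_state(); print(s)
for n in("scene","side"):
    p,d=ctrl.get_image(n); np.savez(f"pics/{n}0.npz",p=p,d=d,**ctrl.camera_params(n)); cv2.imwrite(f"pics/{n}0.png",p[...,::-1])
    c=ctrl.camera_params(n);print(c)
E
```

```text
pics
{'time': 0.0, 'joint_positions': array([ 1.18512249,  0.32178157, -0.07011962,  1.4516752 ,  0.02261699,
        1.37078963, -0.05694502]), 'qd': array([ 1.89116200e-03, -6.42657893e-04,  4.04995940e-04, -2.61679525e-04,
        1.10315850e-06,  1.50809678e-05,  5.93823910e-04]), 'joint_torque': array([-4.13809948e-04, -4.91282952e+01, -4.04176796e-01, -3.12528491e+01,
       -6.38306653e-02,  4.34051862e-02,  1.54695485e-04]), 'position': array([ 0.25275184, -0.59827593,  0.23548857]), 'tool_rot': array([-3.07726422e+00, -6.23465387e-01,  7.41351846e-04]), 'ft_force': array([ 0.00319293, -0.21034736,  0.02770285]), 'torque': array([-0.00328655, -0.01761346,  0.00194254]), 'grip_force': 0.0, 'grip_width': 1.002475230758956}
{'mtx': array([[484.64855498,   0.        , 279.1495698 ],
       [  0.        , 484.64855498, 214.88097353],
       [  0.        ,   0.        ,   1.        ]]), 'T': array([[-0.79764299,  0.33108581, -0.50413078,  1.08027579],
       [ 0.60287585,  0.46193576, -0.65050446,  0.62246971],
       [ 0.01750324, -0.8227986 , -0.56806346,  0.5793558 ],
       [ 0.        ,  0.        ,  0.        ,  1.        ]])}
{'mtx': array([[413.17328512,   0.        , 279.66395708],
       [  0.        , 413.17328512, 202.39477722],
       [  0.        ,   0.        ,   1.        ]]), 'T': array([[-0.8470867 , -0.38329772,  0.36813989,  0.29975685],
       [-0.53141095,  0.619779  , -0.57747415,  0.50094372],
       [-0.00682085, -0.68480424, -0.72869516,  0.66621717],
       [ 0.        ,  0.        ,  0.        ,  1.        ]])}
```

View pics/scene0.png

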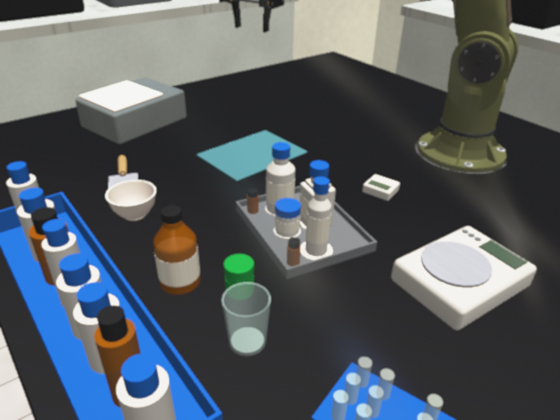

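View pics/side0.png

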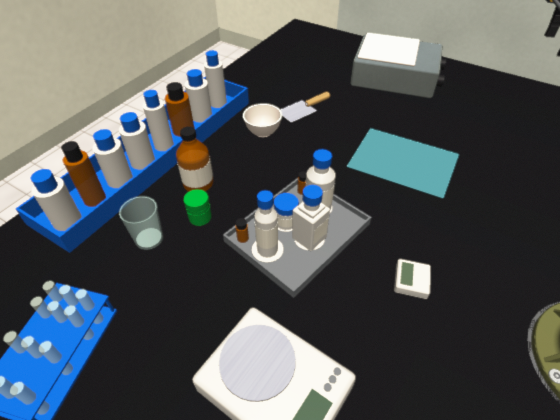

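The two views agree.
- **Caddy:** it sits centrally, around scene (305,228) and side (298,235). Its caps are round at scene (281,150) and side (322,158), on the mat side. Square is at scene (319,170) and side (313,195), at the front. Slim is at scene (320,186) and side (265,200), on the balance side.
- **Jar candidates:** the blue-lidded one is at scene (288,208) and side (287,203), inside the caddy. The green one is at scene (239,268) and side (198,207), outside it. The blue-lidded one at the back middle of the caddy fits the description.

The mat is on the robot's right and the balance on its left. I'll measure next and confirm the jar with a crop.

```bash
cat > h.py <<'E'
import numpy as np,cv2
def cloud(d,c):
    K,T=c["mtx"],c["T"]; v,u=np.mgrid[:d.shape[0],:d.shape[1]]
    P=np.stack([(u-K[0,2])/K[0,0]*d,(v-K[1,2])/K[1,1]*d,d],-1)
    return P@T[:3,:3].T+T[:3,3]
def ray(c,uv):
    K,T=c["mtx"],c["T"]; r=np.array([(uv[0]-K[0,2])/K[0,0],(uv[1]-K[1,2])/K[1,1],1.])
    return T[:3,3],T[:3,:3]@r
def plane(c,uv,z):
    o,r=ray(c,uv); return o+r*(z-o[2])/r[2]
def fitc(xy):  # algebraic circle
    A=np.c_[2*xy,np.ones(len(xy))]; s=np.linalg.lstsq(A,(xy**2).sum(1),rcond=None)[0]
    return s[:2],np.sqrt(s[2]+s[:2]@s[:2])
def tri(c1,p,c2,q):
    o1,r1=ray(c1,p);o2,r2=ray(c2,q); t=np.linalg.lstsq(np.c_[r1,-r2],o2-o1,rcond=None)[0]
    a,b=o1+t[0]*r1,o2+t[1]*r2; return (a+b)/2,np.linalg.norm(a-b)
E
cat > m.py <<'E'
from h import *
import sys
for n in("scene","side"):
    f=np.load(f"pics/{n}0.npz");p,d=f["p"],f["d"];c={"mtx":f["mtx"],"T":f["T"]}
    P=cloud(d,c);hsv=cv2.cvtColor(p,cv2.COLOR_RGB2HSV);H,S,V=[hsv[...,i].astype(int) for i in range(3)]
    print(n)
    blue=(abs(H-109)<10)&(S>150)&(V>60)&(d>0)
    roi=dict(scene=(250,130,350,240),side=(230,140,350,240))[n]
    m=np.zeros_like(blue);m[roi[1]:roi[3],roi[0]:roi[2]]=1;m&=blue
    # split by world xy clustering via height grid
    g=np.zeros((400,400),np.uint8);Q=P[m];ij=((Q[:,:2]-[0.3,-.4])/0.002).astype(int);ok=((ij>=0)&(ij<400)).all(1)
    g[ij[ok,1],ij[ok,0]]=255;g=cv2.morphologyEx(g,cv2.MORPH_CLOSE,np.ones((3,3)))
    k,L=cv2.connectedComponents(g)
    lab=L[ij[ok,1],ij[ok,0]];Q=Q[ok]
    for i in range(1,k):
        q=Q[lab==i]
        if len(q)<30: continue
        zt=np.percentile(q[:,2],95);t=q[q[:,2]>zt-.005][:,:2].astype(np.float32)
        (x,y),r=cv2.minEnclosingCircle(t);print("cap",len(q),"top z %.4f"%zt,"c",np.round([x,y,r],4),"mean",np.round(t.mean(0),4))
    teal=(abs(H-93)<7)&(S>60)&(V>50)
    def blob(m):
        k,L,st,_=cv2.connectedComponentsWithStats(m.astype(np.uint8));i=1+st[1:,4].argmax();return L==i
    b=blob(teal&(d>0)&(P[...,2]<.03)); print("mat n",b.sum(),"z",np.median(P[b][:,2]).round(4))
    cn=max(cv2.findContours(b.astype(np.uint8),0,2)[0],key=cv2.contourArea).reshape(-1,2)
    w=np.array([plane(c,u,.004)[:2] for u in cn])*1000
    R=cv2.minAreaRect(w.astype(np.float32));print("mat",R)
    # pan: points at height 62
    for z,nm in((.062,"pan"),(.022,"rim")):
        mm=(abs(P[...,2]-z)<.004)&(d>0)&(P[...,0]<.8)&(P[...,0]>.3)&(P[...,1]>-.3)&(P[...,1]<.4)
        if nm=="pan": mm&=(P[...,1]>.1)
        else: mm&=(P[...,1]<.25)
        b=blob(cv2.morphologyEx(mm.astype(np.uint8),cv2.MORPH_CLOSE,np.ones((3,3)))>0)
        cn=max(cv2.findContours(b.astype(np.uint8),0,2)[0],key=cv2.contourArea).reshape(-1,2)
        w=np.array([plane(c,u,z)[:2] for u in cn])*1000
        if nm=="pan": print("pan",fitc(w),b.sum(),np.median(P[b][:,2]))
        print(nm,cv2.minAreaRect(w.astype(np.float32)))
p=cv2.imread("pics/side0.png")[130:290,180:400];p2=cv2.imread("pics/scene0.png")[130:290,200:400]
cv2.imwrite("pics/crop.png",np.hstack([cv2.resize(p,(400,291)),cv2.resize(p2,(364,291))]))
E
python3 m.py
```

```text
scene
cap 261 top z 0.1551 c [ 0.5566 -0.0514  0.0196] mean [ 0.5583 -0.0504]
cap 367 top z 0.0718 c [0.5946 0.0217 0.0243] mean [0.5957 0.0227]
cap 295 top z 0.1432 c [0.5307 0.0313 0.0192] mean [0.5314 0.0337]
cap 230 top z 0.1611 c [0.5869 0.1    0.0146] mean [0.5877 0.1021]
mat n 2689 z 0.0044
mat ((456.1075134277344, -301.48089599609375), (240.92330932617188, 183.29934692382812), 4.3275675773620605)
pan (array([465.61038747, 311.91407097]), np.float64(57.44679695892187)) 2491 0.06225500890248992
pan ((465.4114074707031, 311.93963623046875), (115.01238250732422, 114.60009002685547), 54.21427917480469)
rim ((560.3007202148438, 28.260108947753906), (246.34654235839844, 193.37977600097656), 78.70223999023438)
side
cap 306 top z 0.1550 c [ 0.5556 -0.0526  0.0187] mean [ 0.5551 -0.0513]
cap 406 top z 0.0714 c [0.593  0.0207 0.0256] mean [0.5924 0.0207]
cap 340 top z 0.1431 c [0.5293 0.0312 0.0186] mean [0.5292 0.033 ]
cap 256 top z 0.1612 c [0.5856 0.1004 0.0141] mean [0.585  0.1014]
mat n 4648 z 0.0038
mat ((455.0572204589844, -302.7978515625), (233.66392517089844, 177.51690673828125), 4.041682720184326)
pan (array([463.65256438, 311.00523388]), np.float64(56.274654875107665)) 4642 0.061783693226455216
pan ((463.3704833984375, 311.37322998046875), (112.89603424072266, 112.78898620605469), 31.905162811279297)
rim ((320.6966552734375, 19.552743911743164), (57.94737243652344, 67.32486724853516), 17.00641632080078)
```

View pics/crop.png

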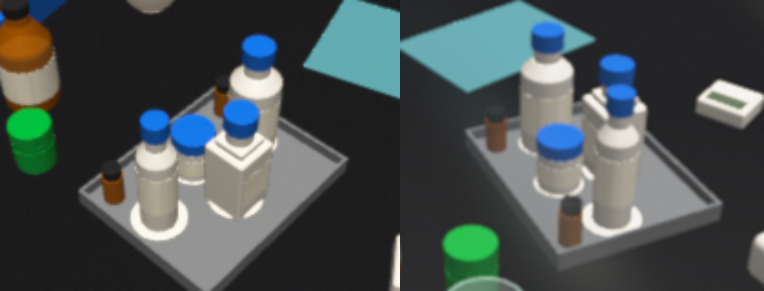

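The crop confirms the jar. It has a blue lid and stands at the back middle of the caddy, at crop (193,140) left and (560,150) right. The green one, at (30,140) and (470,260), is outside the caddy and is not meant.

Measured positions in m, which agree between the two views and with the caddy layout:

| Item | x | y | Height |
|---|---|---|---|
| Round (right spot) | .556 | -.051 | top .155 |
| Square (front spot) | .530 | .0325 | top .143 |
| Slim (left spot) | .5865 | .101 | top .161 |
| Jar | .594 | .021 | top .0715 |
| Pan | .4645 | .3115 | .062 |
| Mat centre | .4555 | -.302 | .004 |

I'll take round first, so nothing has to be carried over a tall bottle.

```bash
python3 -m inch '[[303,548,10,0,0,0],[303,548,10,0,0,0],[303,548,10,0,0,0],[303,548,10,0,0,0],[303,548,10,0,0,0],[303,548,10,0,0,0],[303,548,10,0,0,0],[303,548,10,0,0,0],[303,548,10,0,0,0],[303,548,10,0,0,0],[303,548,10,0,0,0],[303,548,10,0,0,0],[303,548,10,0,0,0],[303,548,10,0,0,0]]' 60 20
python3 - <<'E'
from bench import ctrl
s=ctrl.get_state();print(s["joint_positions"].round(2),s["tool_rot"])
E
```

```text
time: 1.85
position: [0.5556, -0.0525, 0.2466]
tool_rot: [3.079, 0.619, -0.0]
ft_force: [0.6, 0.0, 0.5]
grip_width: 0.691
grip_force: 0.0
[ 0.55  0.16 -0.55  1.65  0.08  1.36 -1.19] [ 3.07928966e+00  6.19388924e-01 -4.81675903e-04]
```

```bash
python3 -m inch '[[0,1,-40,0,0,0],[0,1,-70,0,0,0],[0,1,-90,0,0,0],[0,1,-105,0,0,0],[0,1,-105,0,0,0],[0,1,-105,0,0,0]]'; python3 -m inch '[[0,0,0,0,0,0],[0,0,0,0,0,0],[0,0,0,0,0,0],[0,0,0,0,0,0],[0,0,0,0,0,0],[0,0,0,0,0,0]]' 25 20
```

```text
time: 2.6
position: [0.5566, -0.05, 0.1425]
tool_rot: [3.079, 0.623, 0.002]
ft_force: [-0.0, -0.1, 1.1]
grip_width: 0.692
grip_force: 0.0
time: 3.35
position: [0.5563, -0.0501, 0.1419]
tool_rot: [3.078, 0.623, 0.001]
ft_force: [0.6, -1.0, 2.0]
grip_width: 0.406
grip_force: 20.0
```

```bash
python3 -m inch '[[0,0,10,0,0,0],[0,0,30,0,0,0],[0,0,60,0,0,0],[0,-30,70,0,0,0],[-5,-70,70,0,0,0],[-10,-115,70,0,0,0],[-15,-160,70,0,0,0],[-26,-200,70,0,0,0],[-26,-225,60,0,0,0],[-26,-225,40,0,0,0],[-26,-225,20,0,0,0],[-26,-225,5,0,0,0],[-26,-225,0,0,0,0],[-26,-225,-3,0,0,0],[-26,-225,-5,0,0,0],[-26,-225,-5,0,0,0]]'
```

```text
time: 5.35
position: [0.5307, -0.2748, 0.1378]
tool_rot: [3.078, 0.624, 0.002]
ft_force: [0.2, 0.3, 1.8]
grip_width: 0.406
grip_force: 19.9
```

```bash
python3 -m inch '[[0,0,0,0,0,0],[0,0,0,0,0,0],[0,0,0,0,0,0],[0,0,20,0,0,0],[0,0,60,0,0,0],[0,0,95,0,0,0],[0,60,95,0,0,0],[0,120,95,0,0,0],[0,180,95,0,0,0],[0,240,95,0,0,0],[0,290,95,0,0,0],[0,307,95,0,0,0],[0,307,95,0,0,0],[0,307,95,0,0,0]]' 60
python3 - <<'E'
from bench import ctrl
import cv2,numpy as np
n="side";p,d=ctrl.get_image(n);cv2.imwrite("pics/side1.png",p[...,::-1]);print(ctrl.get_state()["position"])
E
```

```text
time: 7.1
position: [0.5303, 0.0299, 0.2318]
tool_rot: [3.079, 0.619, -0.0]
ft_force: [-0.6, -0.0, 0.3]
grip_width: 0.688
grip_force: 0.0
[0.53023438 0.02974428 0.23166815]
```

View pics/side1.png

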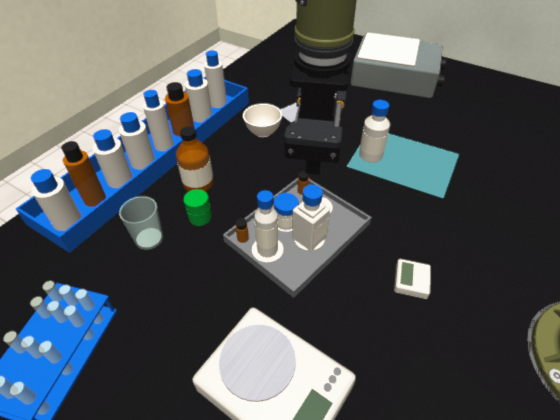

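Round stands on the mat at side (375,135). The gripper is above the square bottle's cap, at (313,195).

```bash
python3 -m inch '[[0,0,-40,0,0,0],[0,0,-70,0,0,0],[0,0,-90,0,0,0],[0,0,-102,0,0,0],[0,0,-102,0,0,0],[0,0,-102,0,0,0]]'; python3 -m inch '[[0,0,0,0,0,0],[0,0,0,0,0,0],[0,0,0,0,0,0],[0,0,0,0,0,0],[0,0,0,0,0,0],[0,0,0,0,0,0]]' 25 20
```

```text
time: 7.9
position: [0.5307, 0.0319, 0.1305]
tool_rot: [3.079, 0.623, 0.002]
ft_force: [-0.2, -0.2, 0.6]
grip_width: 0.687
grip_force: 0.0
time: 8.65
position: [0.5303, 0.032, 0.1298]
tool_rot: [3.079, 0.624, 0.001]
ft_force: [1.3, -0.6, 2.4]
grip_width: 0.407
grip_force: 20.0
```

```bash
python3 -m inch '[[0,0,10,0,0,0],[0,0,30,0,0,0],[0,0,60,0,0,0],[-25,-40,90,0,0,0],[-50,-85,90,0,0,0],[-75,-130,90,0,0,0],[-80,-180,90,0,0,0],[-80,-230,90,0,0,0],[-80,-280,90,0,0,0],[-80,-325,90,0,0,0],[-75,-360,85,0,0,0],[-75,-367,60,0,0,0],[-75,-367,30,0,0,0],[-75,-367,10,0,0,0],[-75,-367,0,0,0,0],[-75,-367,-3,0,0,0],[-75,-367,-5,0,0,0],[-75,-367,-5,0,0,0]]'
```

```text
time: 10.9
position: [0.4561, -0.3344, 0.1262]
tool_rot: [3.078, 0.624, 0.003]
ft_force: [-0.4, 2.7, 4.5]
grip_width: 0.406
grip_force: 20.0
```

```bash
python3 -m inch '[[0,0,0,0,0,0],[0,0,0,0,0,0],[0,0,0,0,0,0],[0,0,20,0,0,0],[0,0,60,0,0,0],[0,0,110,0,0,0],[15,50,125,0,0,0],[30,100,125,0,0,0],[50,160,125,0,0,0],[70,220,125,0,0,0],[87,280,125,0,0,0],[105,340,125,0,0,0],[120,400,125,0,0,0],[131,436,125,0,0,0],[131,436,125,0,0,0],[131,436,80,0,0,0],[131,436,40,0,0,0],[131,436,22,0,0,0],[131,436,22,0,0,0],[131,436,22,0,0,0]]' 56; python3 -m inch '[[0,0,0,0,0,0],[0,0,0,0,0,0],[0,0,0,0,0,0],[0,0,0,0,0,0],[0,0,0,0,0,0],[0,0,0,0,0,0]]' 18 20
```

```text
time: 13.4
position: [0.5872, 0.1011, 0.1483]
tool_rot: [3.079, 0.623, 0.004]
ft_force: [-0.1, 1.2, 0.7]
grip_width: 0.642
grip_force: 0.0
time: 14.15
position: [0.5862, 0.1011, 0.1468]
tool_rot: [3.079, 0.624, 0.001]
ft_force: [0.3, -0.2, 0.7]
grip_width: 0.314
grip_force: 20.0
```

```bash
python3 -m inch '[[0,0,10,0,0,0],[0,0,30,0,0,0],[0,0,60,0,0,0],[0,0,90,0,0,0],[-25,-45,95,0,0,0],[-50,-90,95,0,0,0],[-75,-135,95,0,0,0],[-100,-180,95,0,0,0],[-125,-225,95,0,0,0],[-150,-270,95,0,0,0],[-175,-315,95,0,0,0],[-200,-360,90,0,0,0],[-211,-381,70,0,0,0],[-211,-381,40,0,0,0],[-211,-381,15,0,0,0],[-211,-381,3,0,0,0],[-211,-381,-3,0,0,0],[-211,-381,-5,0,0,0],[-211,-381,-5,0,0,0]]'
```

```text
time: 16.52
position: [0.3758, -0.28, 0.1428]
tool_rot: [3.078, 0.624, 0.002]
ft_force: [0.5, -0.5, 1.3]
grip_width: 0.312
grip_force: 20.0
```

```bash
python3 -m inch '[[0,0,0,0,0,0],[0,0,0,0,0,0],[0,0,0,0,0,0],[0,0,20,0,0,0],[0,0,60,0,0,0],[0,0,100,0,0,0],[35,45,100,0,0,0],[70,95,100,0,0,0],[105,145,100,0,0,0],[140,195,80,0,0,0],[175,245,50,0,0,0],[219,301,20,0,0,0],[219,301,10,0,0,0],[219,301,10,0,0,0],[219,301,10,0,0,0]]' 75
python3 - <<'E'
from bench import ctrl
import cv2,numpy as np
a=[]
for n in("scene","side"):
    p,d=ctrl.get_image(n); np.savez(f"pics/{n}2.npz",p=p,d=d,**ctrl.camera_params(n)); a.append(cv2.resize(p[100:310,150:500,::-1],(400,240)))
cv2.imwrite("pics/two2.png",np.hstack(a))
print(ctrl.get_state()["position"])
E
```

```text
time: 18.4
position: [0.5939, 0.0199, 0.1521]
tool_rot: [3.078, 0.622, -0.0]
ft_force: [0.0, -0.1, 0.7]
grip_width: 0.866
grip_force: 0.0
[0.59420293 0.01945934 0.1527193 ]
```

View pics/two2.png

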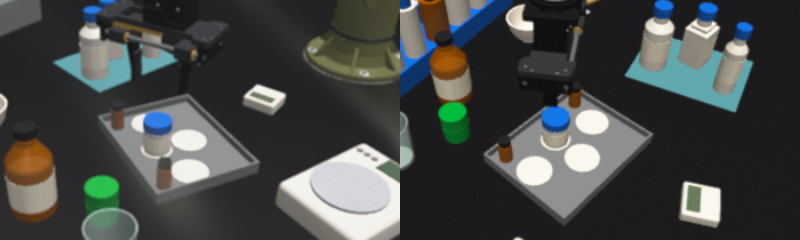

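All three bottles stand upright on the mat, at right-half (655,40), (700,40) and (735,60). The jar is untouched at (556,127), and both vials are in place.

```bash
python3 -m inch '[[0,0,-40,0,0,0],[0,0,-70,0,0,0],[0,0,-88,0,0,0],[0,0,-97,0,0,0],[0,0,-97,0,0,0],[0,0,-97,0,0,0]]'; python3 -m inch '[[0,0,0,0,0,0],[0,0,0,0,0,0],[0,0,0,0,0,0],[0,0,0,0,0,0],[0,0,0,0,0,0],[0,0,0,0,0,0]]' 38 20
```

```text
time: 19.25
position: [0.5949, 0.0213, 0.0558]
tool_rot: [3.079, 0.624, 0.003]
ft_force: [-0.5, 0.2, -0.3]
grip_width: 0.861
grip_force: 0.0
time: 20.0
position: [0.5942, 0.021, 0.0548]
tool_rot: [3.079, 0.624, 0.001]
ft_force: [1.2, -0.0, 2.1]
grip_width: 0.566
grip_force: 20.0
```

```bash
python3 -m inch '[[0,0,15,0,0,0],[0,0,50,0,0,0],[0,0,90,0,0,0],[-20,40,110,0,0,0],[-40,90,110,0,0,0],[-60,140,110,0,0,0],[-85,190,110,0,0,0],[-110,240,110,0,0,0],[-125,280,110,0,0,0],[-130,290,110,0,0,0],[-130,290,110,0,0,0],[-130,290,110,0,0,0]]'
python3 - <<'E'
from bench import ctrl
print(ctrl.get_state()["joint_positions"].round(2))
E
```

```text
time: 21.5
position: [0.4651, 0.3093, 0.1645]
tool_rot: [3.079, 0.619, -0.0]
ft_force: [0.4, -0.4, -1.0]
grip_width: 0.567
grip_force: 20.0
[ 0.04  0.26 -0.77  1.75  0.19  1.21 -1.96]
```

```bash
python3 -m inch '[[0,0,-20,0,0,0],[0,0,-40,0,0,0],[0,0,-50,0,0,0],[0,0,-54,0,0,0],[0,0,-56,0,0,0],[0,0,-57,0,0,0],[0,0,-57,0,0,0],[0,0,-57,0,0,0]]'
```

```text
time: 22.5
position: [0.4641, 0.3114, 0.109]
tool_rot: [3.078, 0.624, 0.001]
ft_force: [-3.7, -2.2, 4.8]
grip_width: 0.566
grip_force: 20.0
```

```bash
python3 -m inch '[[0,0,0,0,0,0],[0,0,0,0,0,0],[0,0,0,0,0,0],[0,0,30,0,0,0],[0,0,80,0,0,0],[0,0,130,0,0,0],[30,-55,132,0,0,0],[40,-115,132,0,0,0],[50,-175,132,0,0,0],[50,-235,132,0,0,0],[50,-295,132,0,0,0],[50,-295,132,0,0,0]]' 70
python3 - <<'E'
from h import *
from bench import ctrl
for n in("scene","side"):
    p,d=ctrl.get_image(n);c=ctrl.camera_params(n);P=cloud(d,c)
    hsv=cv2.cvtColor(p,cv2.COLOR_RGB2HSV);H,S,V=[hsv[...,i].astype(int) for i in range(3)]
    m=(abs(H-109)<10)&(S>150)&(V>60)&(d>0)
    for nm,box in(("jar",(.38,.55,.24,.38)),("mat",(.33,.6,-.4,-.2))):
        b=m&(P[...,0]>box[0])&(P[...,0]<box[1])&(P[...,1]>box[2])&(P[...,1]<box[3])&(P[...,2]>.08)
        k,L,st,_=cv2.connectedComponentsWithStats(b.astype(np.uint8))
        for i in range(1,k):
            if st[i,4]<40: continue
            q=P[L==i];zt=np.percentile(q[:,2],95);t=q[q[:,2]>zt-.005][:,:2].astype(np.float32)
            print(n,nm,zt.round(4),np.round(cv2.minEnclosingCircle(t),4).tolist() if 0 else cv2.minEnclosingCircle(t))
    if n=="scene":
        cv2.imwrite("pics/scene3.png",p[...,::-1])
E
```

```text
time: 24.0
position: [0.514, 0.0097, 0.2393]
tool_rot: [3.08, 0.607, -0.001]
ft_force: [1.0, 1.1, -1.1]
grip_width: 0.807
grip_force: 0.0
scene jar 0.1253 ((0.4622696042060852, 0.3109891712665558), 0.025996405631303787)
scene mat 0.1571 ((0.37766170501708984, -0.27705711126327515), 0.013867725618183613)
scene mat 0.151 ((0.5297611951828003, -0.2750147879123688), 0.019192267209291458)
side jar 0.1253 ((0.46121805906295776, 0.3109007775783539), 0.02512107789516449)
side mat 0.151 ((0.53143310546875, -0.27665188908576965), 0.019463127478957176)
side mat 0.1391 ((0.45786526799201965, -0.33112677931785583), 0.018590839579701424)
side mat 0.1567 ((0.3768775761127472, -0.2780001759529114), 0.01445944793522358)
```

View pics/scene3.png

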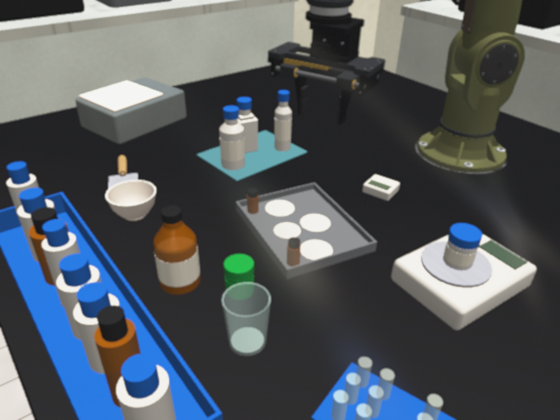

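The jar stands upright mid-pan, at scene (463,248). Its centre is about 3 mm from the pan centre in both views. The bottles stand on the mat at (232,140), (245,128) and (284,120), so next I'll put them back, slim first.

```bash
python3 -m inch '[[-30,-55,0,0,0,0],[-55,-110,0,0,0,0],[-80,-165,0,0,0,0],[-105,-220,0,0,0,0],[-130,-270,0,0,0,0],[-137,-294,0,0,0,0],[-137,-294,-20,0,0,0],[-137,-294,-60,0,0,0],[-137,-294,-85,0,0,0],[-137,-294,-98,0,0,0],[-137,-294,-98,0,0,0],[-137,-294,-98,0,0,0]]' 56; python3 -m inch '[[0,0,0,0,0,0],[0,0,0,0,0,0],[0,0,0,0,0,0],[0,0,0,0,0,0],[0,0,0,0,0,0],[0,0,0,0,0,0]]' 18 20
```

```text
time: 25.6
position: [0.3781, -0.2779, 0.1427]
tool_rot: [3.077, 0.625, 0.002]
ft_force: [0.3, -0.6, 0.2]
grip_width: 0.641
grip_force: 0.0
time: 26.35
position: [0.3772, -0.278, 0.1418]
tool_rot: [3.078, 0.624, 0.001]
ft_force: [0.3, -0.9, 1.0]
grip_width: 0.314
grip_force: 20.0
```

```bash
python3 -m inch '[[0,0,10,0,0,0],[0,0,30,0,0,0],[0,0,60,0,0,0],[25,45,80,0,0,0],[50,90,80,0,0,0],[75,135,80,0,0,0],[100,180,80,0,0,0],[125,225,80,0,0,0],[150,270,80,0,0,0],[175,315,80,0,0,0],[200,360,75,0,0,0],[209,379,60,0,0,0],[209,379,40,0,0,0],[209,379,20,0,0,0],[209,379,10,0,0,0],[209,379,7,0,0,0],[209,379,5,0,0,0],[209,379,5,0,0,0],[209,379,5,0,0,0]]'
```

```text
time: 28.72
position: [0.5863, 0.1013, 0.1472]
tool_rot: [3.079, 0.624, 0.002]
ft_force: [0.5, -0.1, -1.6]
grip_width: 0.311
grip_force: 20.0
```

```bash
python3 -m inch '[[0,0,-1,0,0,0],[0,0,-1,0,0,0]]'; python3 -m inch '[[0,0,0,0,0,0],[0,0,0,0,0,0],[0,0,0,0,0,0],[0,0,20,0,0,0],[0,0,60,0,0,0],[0,0,100,0,0,0],[-20,-50,100,0,0,0],[-40,-105,100,0,0,0],[-60,-160,100,0,0,0],[-80,-215,100,0,0,0],[-100,-270,100,0,0,0],[-115,-325,100,0,0,0],[-125,-380,100,0,0,0],[-128,-425,100,0,0,0],[-128,-432,90,0,0,0],[-128,-432,40,0,0,0],[-128,-432,0,0,0,0],[-128,-432,-21,0,0,0],[-128,-432,-21,0,0,0],[-128,-432,-21,0,0,0]]' 60; python3 -m inch '[[0,0,0,0,0,0],[0,0,0,0,0,0],[0,0,0,0,0,0],[0,0,0,0,0,0],[0,0,0,0,0,0],[0,0,0,0,0,0]]' 25 20
```

```text
time: 28.98
position: [0.5863, 0.1013, 0.146]
tool_rot: [3.079, 0.624, 0.001]
ft_force: [0.1, -0.1, 0.2]
grip_width: 0.314
grip_force: 20.0
time: 31.48
position: [0.4592, -0.3306, 0.1263]
tool_rot: [3.077, 0.625, 0.003]
ft_force: [-0.5, 0.3, 0.1]
grip_width: 0.69
grip_force: 0.0
time: 32.22
position: [0.4583, -0.3312, 0.125]
tool_rot: [3.078, 0.623, 0.001]
ft_force: [0.7, -0.8, 2.1]
grip_width: 0.407
grip_force: 20.0
```

```bash
python3 -m inch '[[0,0,10,0,0,0],[0,0,30,0,0,0],[0,0,60,0,0,0],[-8,40,90,0,0,0],[-8,90,90,0,0,0],[-8,140,90,0,0,0],[0,190,90,0,0,0],[20,240,90,0,0,0],[45,290,90,0,0,0],[65,340,90,0,0,0],[72,363,80,0,0,0],[72,363,60,0,0,0],[72,363,35,0,0,0],[72,363,15,0,0,0],[72,363,8,0,0,0],[72,363,5,0,0,0],[72,363,4,0,0,0],[72,363,4,0,0,0]]'
```

```text
time: 34.48
position: [0.5304, 0.0323, 0.1292]
tool_rot: [3.079, 0.624, 0.001]
ft_force: [0.1, 0.5, -2.1]
grip_width: 0.406
grip_force: 20.0
```

```bash
python3 -m inch '[[0,0,-1,0,0,0],[0,0,-1,0,0,0],[0,0,-1,0,0,0]]'
```

```text
time: 34.85
position: [0.531, 0.0322, 0.1289]
tool_rot: [3.078, 0.623, 0.004]
ft_force: [-0.9, -1.0, 6.0]
grip_width: 0.405
grip_force: 20.0
```

```bash
python3 -m inch '[[0,0,0,0,0,0],[0,0,0,0,0,0],[0,0,0,0,0,0],[0,0,20,0,0,0],[0,0,60,0,0,0],[0,0,105,0,0,0],[0,-50,105,0,0,0],[0,-110,105,0,0,0],[0,-170,105,0,0,0],[0,-230,105,0,0,0],[0,-280,105,0,0,0],[0,-308,105,0,0,0],[0,-308,85,0,0,0],[0,-308,45,0,0,0],[0,-308,20,0,0,0],[0,-308,9,0,0,0],[0,-308,9,0,0,0],[0,-308,9,0,0,0]]' 60; python3 -m inch '[[0,0,0,0,0,0],[0,0,0,0,0,0],[0,0,0,0,0,0],[0,0,0,0,0,0],[0,0,0,0,0,0],[0,0,0,0,0,0]]' 25 20
```

```text
time: 37.1
position: [0.5308, -0.2761, 0.1379]
tool_rot: [3.078, 0.624, 0.003]
ft_force: [-0.5, 0.3, 0.2]
grip_width: 0.689
grip_force: 0.0
time: 37.85
position: [0.5302, -0.2761, 0.1369]
tool_rot: [3.078, 0.624, 0.001]
ft_force: [0.2, -1.0, 1.8]
grip_width: 0.405
grip_force: 20.0
```

Target (.5563,-.0503): shift (26,226), z +5.

```bash
python3 -m inch '[[0,0,10,0,0,0],[0,0,30,0,0,0],[0,0,60,0,0,0],[5,40,70,0,0,0],[10,85,70,0,0,0],[15,130,70,0,0,0],[20,175,70,0,0,0],[26,210,70,0,0,0],[26,226,60,0,0,0],[26,226,40,0,0,0],[26,226,20,0,0,0],[26,226,10,0,0,0],[26,226,6,0,0,0],[26,226,4,0,0,0],[26,226,4,0,0,0],[26,226,4,0,0,0]]'
```

```text
time: 39.85
position: [0.5563, -0.0498, 0.1411]
tool_rot: [3.079, 0.624, 0.001]
ft_force: [0.1, 0.1, -1.6]
grip_width: 0.403
grip_force: 20.0
```

```bash
python3 -m inch '[[0,0,-1,0,0,0],[0,0,-1,0,0,0],[0,0,-1,0,0,0]]'; python3 -m inch '[[0,0,0,0,0,0],[0,0,0,0,0,0],[0,0,0,0,0,0],[0,0,20,0,0,0],[0,0,60,0,0,0],[0,0,105,0,0,0],[-20,-50,105,0,0,0],[-40,-110,105,0,0,0],[-60,-170,105,0,0,0],[-80,-230,105,0,0,0],[-100,-280,105,0,0,0],[-100,-280,105,0,0,0],[-100,-280,105,0,0,0]]' 60
sed -i 's/{n}0.npz/{n}9.npz/;/crop.png/d;/^p=cv2/d' m.py
python3 - <<'E'
from bench import ctrl
import cv2,numpy as np
a=[]
for n in("scene","side"):
    p,d=ctrl.get_image(n); np.savez(f"pics/{n}9.npz",p=p,d=d,**ctrl.camera_params(n)); a.append(cv2.resize(p[100:400,150:550,::-1],(400,300)))
cv2.imwrite("pics/two9.png",np.hstack(a))
E
python3 m.py | grep -E "cap|scene|side"
```

```text
time: 40.22
position: [0.5568, -0.0498, 0.1408]
tool_rot: [3.078, 0.624, 0.003]
ft_force: [-0.6, -0.2, 6.1]
grip_width: 0.404
grip_force: 20.0
time: 41.85
position: [0.4563, -0.329, 0.2442]
tool_rot: [-3.078, -0.624, -0.0]
ft_force: [-0.1, 0.1, -0.6]
grip_width: 0.692
grip_force: 0.0
scene
cap 258 top z 0.1553 c [ 0.5576 -0.0509  0.0192] mean [ 0.5582 -0.0479]
cap 283 top z 0.1433 c [0.5285 0.0332 0.0203] mean [0.5319 0.0339]
cap 235 top z 0.1611 c [0.5831 0.1    0.0147] mean [0.5846 0.1007]
side
cap 309 top z 0.1552 c [ 0.5549 -0.0502  0.0189] mean [ 0.5553 -0.0491]
cap 333 top z 0.1429 c [0.5302 0.0325 0.0183] mean [0.5294 0.0336]
cap 253 top z 0.1610 c [0.5827 0.0987 0.0142] mean [0.5823 0.0998]
```

View pics/two9.png

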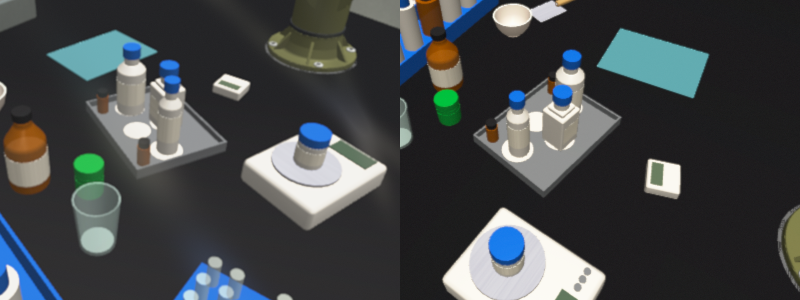

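All three bottles stand upright on their original spots, with caps within about 4 mm of the start. The jar is centred on the pan at left-half (312,145), the vials are untouched, and the robot is clear.

```bash
python3 -c "
from bench import ctrl
print(ctrl.close_job())"
```

```text
the job is handed in; nothing more can be done
None
```

I handed the job in at about 42 s; it returned no verdict, but the last images show the jar upright near the pan centre (about 3 mm off), all three bottles back on their own spots within about 4 mm, and both vials undisturbed.

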